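Shut and lock the service cover of the bench finisher

TASK

The service cover on top of the grey finishing machine has been left ajar after oiling. Push it down shut with the fingertips, then set the fingertips in the slot of its round quarter-turn fastener and turn it clockwise to its stop, so that the cover is locked and stays down flush when you let go. Nothing needs gripping: do not lift the cover, and leave the things round the machine where they are.

Things in the scene. Friction and masses are not known exactly. Their poses are not given: they have to be found in the camera images.
- machine: grey bench finishing machine, bolted down (it cannot be pushed), 224 x 244 mm at the base, its rim 113 mm high; a cork buffing wheel (diameter 96 mm) sticks out of its left side to 167 mm from the middle. Origin: centre of its underside on the table; x points to its back (hinge side), y to its left, z up
- cover (a joint): angle of the cover in rad: 0 is shut flush, positive is open; it starts ajar at 0.3 to 0.6. The stiff hinge stays wherever it is left. Two sprung rubber buffers under the front corners lift an unlocked cover to about 0.02 (front edge 4 mm proud); pressing it from there fully home takes about 8 N at the fastener, and it stops at -0.012. Hinge line: parallel to the machine's y, at x = +106 mm, z = 117 mm in the machine's frame
- cover_edge (a point): middle of the cover's free (front) edge, on its upper face, 206 mm from the hinge line; axes are those of the cover: x towards the hinge, y to the left along the edge, z out of its upper face. The cover is a plate 200 mm (x) by 220 mm (y), 8 mm thick; its upper face is 121 mm above the table when shut
- fastener (a joint): fastener angle in rad, growing clockwise seen from above: 0 (stop) open, slot parallel to the front edge; 1.571 (stop) locked, slot pointing at the front edge. Starts at 0 to 0.3, stays where left. In the second half of the turn its cam tongue draws the cover down (0.1 to 0.2 N m), pressed or not; turned past 0.7 before the cover is shut, the tongue keeps it from shutting
- slot (a point): centre of the mouth of the slot in the fastener, on its turning axis, 1 mm above the cover's upper face and 60 mm from its front edge. The fastener is a steel disc of 84 mm diameter set flush in the cover inside a dark ring (104 mm); the slot is a pocket 68 mm long, 30 mm wide and 15 mm deep with a flat floor and closed ends. The point's y axis runs along the slot, z out of the cover; it turns with the fastener
- oil_bottle: loose white oiler with a cone nozzle, diameter 42 mm, 141 mm high, beside the machine; origin: centre of its underside. A bystander
- beeswax: loose dark block of wax 30 x 46 x 23 mm, beside the machine; origin: centre of its underside. A bystander
- thread_brown: loose spool of brown thread, diameter 44 mm, 60 mm high, beside the machine; origin on its underside, 17 mm from its axis. A bystander
- screwdriver: loose small screwdriver 155 mm long, 25 mm high, lying in front of the machine; origin below its middle, y along it. A bystander

How it is judged:
On the way, in this order (a step that is already met when the one before it is completed fails the run):
1. the cover is pushed shut (within about 10 mm at its front edge) while the fastener is still open (value of joint cover below 0.05 rad and value of joint fastener below 0.7 rad), for 0.1 s.
2. the fastener is turned to its locked stop with the cover down (value of joint cover below 0.01 rad and value of joint fastener above 1.4 rad), for 0.1 s.
At the end, for the whole second after the job is handed in: The cover stays shut by itself (joint below 0.010 rad, front edge less than about 2 mm proud), the fastener is within 0.17 rad of its locked stop (above 1.4), both at rest; the oiler, wax, spool and screwdriver are within 20 mm of where they stood, the oiler and the spool upright (all of step 2 and velocity of joint cover between -0.05 and 0.05 rad/s and velocity of joint fastener between -0.1 and 0.1 rad/s and distance of each of oil_bottle, beeswax, thread_brown, screwdriver from where it was at the start of the episode below 0.02 m and angle between each of oil_bottle, thread_brown's own z axis and vertical below 0.2 rad); the robot touches nothing.
It fails at once if the cover is lifted further open (past 0.75 rad) (value of joint cover above 0.75 rad).
It fails at once if the oiler, wax, spool or screwdriver is lifted, carried or knocked away (moved more than 20 mm) (distance of any of oil_bottle, beeswax, thread_brown, screwdriver from where it was at the start of the episode above 0.02 m).
It also fails if it takes over 48 s, if anything falls off the work surface, if the arm or the gripper's body presses on something with over 40 N, if the wrist force passes 120 N, or if a joint passes its speed limit or range.

ROBOT

A 7-joint arm with a two-finger parallel gripper is mounted at the origin on a cart in front of the work surface, level with it; the furniture and walls round the work are solid. World frame = base frame: x ahead of the robot, y to its left, z up, the work surface at z = 0. Lengths are in m, angles in rad, forces in N, time in s.
With the tool pointing down it reaches from about 0.4 to 0.9 m from the base axis. Payload 5.6 kg.
Tool frame: the origin (TCP) lies on the centre line of the jaws, within the pads' length; the fingertips stand 11 mm ahead of it and the grasp point (between the pads) lies 8 mm behind it; z points along the fingers, y is the direction in which the jaws open and shut (so a half turn about z gives the same grasp; the last joint's range is limited). The gripper opens to 92 mm and grips with 3 to 60 N. Pads are 20 mm wide; open, the fingers measure 128 mm over their backs; the gripper's body (75 mm by 189 mm) begins 69 mm behind the grasp point.
Start: joints at [1.093, 0.468, -0.012, 1.603, 0.006, 1.071, -0.056], TCP at [0.274, -0.59, 0.226] pointing down, gripper open.
Joint ranges: [-2.53, 2.53], [-0.31, 2.02], [-1.57, 1.55], [0.28, 2.44], [-1.29, 4.43], [0.15, 1.84], [-2.92, 2.92]. Speed limits (rad/s): [2.57, 2.57, 3.14, 3.14, 3.14, 3.14, 3.14].

INTERFACE

Orientations are given as a unit quaternion [x, y, z, w].
In Python, from plant import r, vision, ticket gives the robot as it stands.
- The arm moves only by the tool play_rows, never from a script. Its argument "series" is a list of rows, each a list of 3 entries, a list of its own where there are three numbers: the shift along the tool's x, y, z in mm, then the turn, a rotation vector about the tool's x, y, z in rad, then the opening, from -1 (shut) to 1 (fully open), so that 0 is half open. A call has 1 to 5 rows; each row shifts and turns the pose as measured when the row begins, along the tool's axes as they then stand; what a row does not reach is not made up. A row lasts 1/8 s, in which the tool goes at most 62.5 mm and 10.7 degrees, less where a joint would pass 70% of its speed; a pose out of reach is approached as far as the arm can. A call is refused whole if a number of a shift passes 62.5 or a number of a turn 0.188, either way. A call with a gripper value outside its range is refused whole. The fingers move at their own pace and stop on an object; "newtons" is the grip in N (left out, the last holds). Time passes only in rows, so rows that do not move let the fingers close. It gives the time, the measured TCP pose, the force and the opening at its end, in the units of the state.
- r.get_obs(): the state, without advancing time (a new reading comes with each control period).
- vision.read_camera(name): name is "scene" or "top"; returns the picture (420x560x3 uint8, red, green, blue); there is no depth.
- vision.calibration(name): a dict with "fov_y" (degrees; the focal length in pixels is half the picture's height over the tangent of half this angle, whatever the lens; pixels are square), "cx", "cy" (the principal point, pixels), "position" and "rotation" of the camera in the world. Camera axes: x right, y up, looking along -z (the intrinsics and any distortion apply to the point x, -y, -z); pixel columns grow to the right and rows downward; lengths in m; the calibration is good to about 2 mm. A picture is of the moment at which its call begins. calibration takes no time and is no camera call.
- ticket.job_done(): hands the job in, once; it reports no verdict.
The state is a dict: "t": time; "joint_positions": joint angles; "qvel": joint speeds; "effort": joint torques, N m; "eef_pos": TCP position; "eef_rot": TCP orientation; "contact_force": force on the tool from outside, world axes, zero at the start; "ft_torque": the same for the moment, N m; "finger_gap": opening from 0.0 (shut) to 1.0 (fully open).
Only numpy, scipy, OpenCV 4.12 (cv2) and the standard library are available. Lean on these libraries where they do the work, as an engineer would, in place of code of your own. Each camera call takes 0.05 s, during which the arm holds its last target.

## Working session

There is one attempt and no reset: what is moved stays moved. The work goes in short steps, Python scripts to look and compute and a tool call to move; the robot and the scene stay as the last step left them, time stands still between calls to the robot, and variables do not carry over. Pictures are saved under pics/ and viewed, and the job is handed in when it is done.

Besides the shell and the picture viewer there is one more tool, called after "Call:" as a command line: name --argument value ..., lists and objects as JSON in quotes. play_rows: Moves the arm, as the interface text tells. Its arguments: {"type":"object","properties":{"series":{"type":"array"},"newtons":{"type":"number"}},"required":["series"]}

```bash
ls; mkdir -p pics
python3 - <<'E'
from plant import r, vision, ticket
import cv2
o=r.get_obs(); print(o)
for n in ("scene","top"):
    im=vision.read_camera(n); cv2.imwrite(f"pics/{n}0.png",im[:,:,::-1]); print(n,vision.calibration(n))
E
```

```text
pics
{'t': 0.0, 'joint_positions': array([ 1.09297208,  0.4684074 , -0.0115814 ,  1.60361718,  0.00603258,
        1.07141025, -0.0563181 ]), 'qvel': array([ 0.00047013,  0.00071614,  0.00018913,  0.00085948,  0.00077757,
       -0.00024471, -0.00043472]), 'effort': array([-3.40810502e-04, -5.20584691e+01, -1.26599951e-02, -2.43760926e+01,
       -5.65999816e-02,  1.70110288e-02,  1.54699183e-04]), 'eef_pos': array([ 0.27349044, -0.5890365 ,  0.2246234 ]), 'eef_rot': array([ 9.76467763e-01,  2.15661519e-01, -2.74189995e-04, -8.61800600e-04]), 'contact_force': array([ 0.18436247,  0.70313567, -0.72021726]), 'ft_torque': array([ 0.00335356, -0.01560941, -0.01168803]), 'finger_gap': 0.999704921329189}
scene {'fov_y': 51.47494004085973, 'cx': 287.90319001435995, 'cy': 204.38773157724134, 'position': array([0.12952274, 0.56728292, 0.70006532]), 'rotation': array([-0.13696142,  0.41534038,  0.84882884, -0.29702447])}
top {'fov_y': 52.918568893811845, 'cx': 280.05631861462484, 'cy': 212.10999317758635, 'position': array([ 0.45273007, -0.00281875,  0.92742277]), 'rotation': array([ 0.04032068, -0.05074645, -0.70360631,  0.70762787])}
```

View pics/scene0.png

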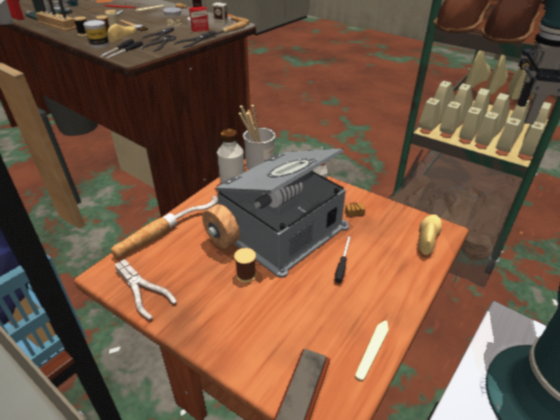

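View pics/top0.png

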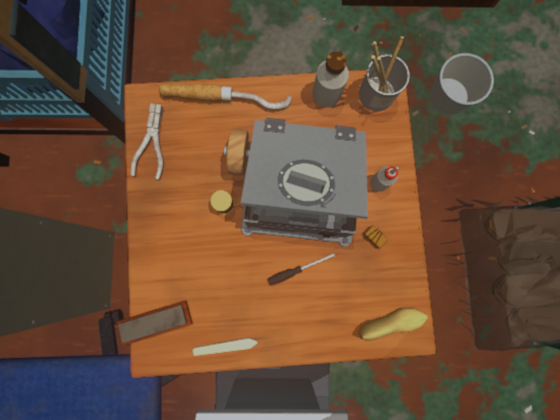

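The scene picture shows the ajar cover, with its hinge away from the robot. In the top picture the cover corners are at about (256,122), (367,132), (366,213) and (243,205), and the fastener is at about (306,183). I'll enlarge it next.

```bash
cat > h.py <<'E'
import numpy as np, cv2
from scipy.spatial.transform import Rotation as R
from plant import r, vision, ticket
def ray(n,u,v):
    c=vision.calibration(n); f=210/np.tan(np.radians(c['fov_y'])/2)
    d=np.array([(u-c['cx'])/f,-(v-c['cy'])/f,-1.0]); return np.array(c['position']),R.from_quat(c['rotation']).apply(d)
def onz(n,u,v,z):
    p,d=ray(n,u,v); return p+d*(z-p[2])/d[2]
def proj(n,P):
    c=vision.calibration(n); f=210/np.tan(np.radians(c['fov_y'])/2)
    q=R.from_quat(c['rotation']).inv().apply(np.atleast_2d(P)-c['position'])
    return np.c_[c['cx']+f*q[:,0]/-q[:,2], c['cy']-f*q[:,1]/-q[:,2]]
def crop(n,src,x0,y0,w,h,s,out):
    im=cv2.imread(src)[y0:y0+h,x0:x0+w]; cv2.imwrite(out,cv2.resize(im,None,fx=s,fy=s,interpolation=cv2.INTER_CUBIC))
E
python3 - <<'E'
from h import *
crop("top","pics/top0.png",200,100,220,180,3.5,"pics/t0c.png")
crop("scene","pics/scene0.png",190,130,200,150,4,"pics/s0c.png")
E
```

```text
(no output)
```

View pics/t0c.png

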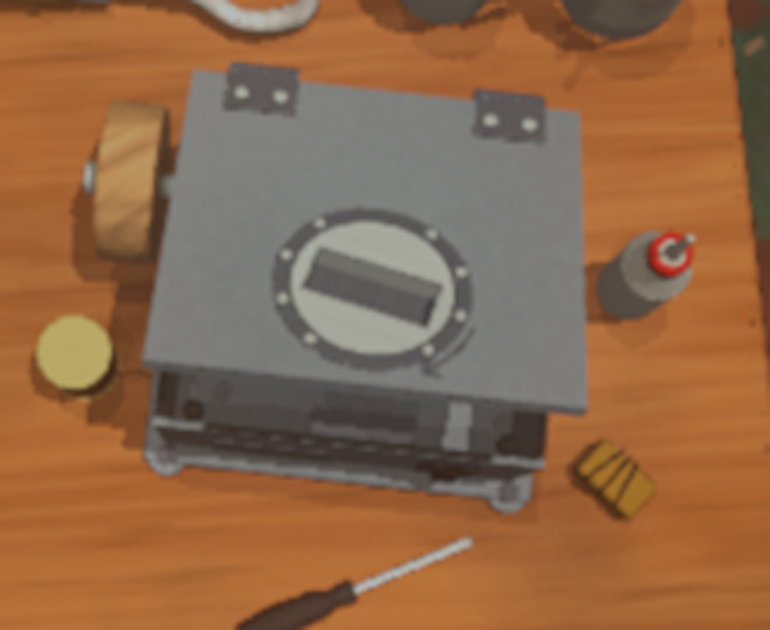

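View pics/s0c.png

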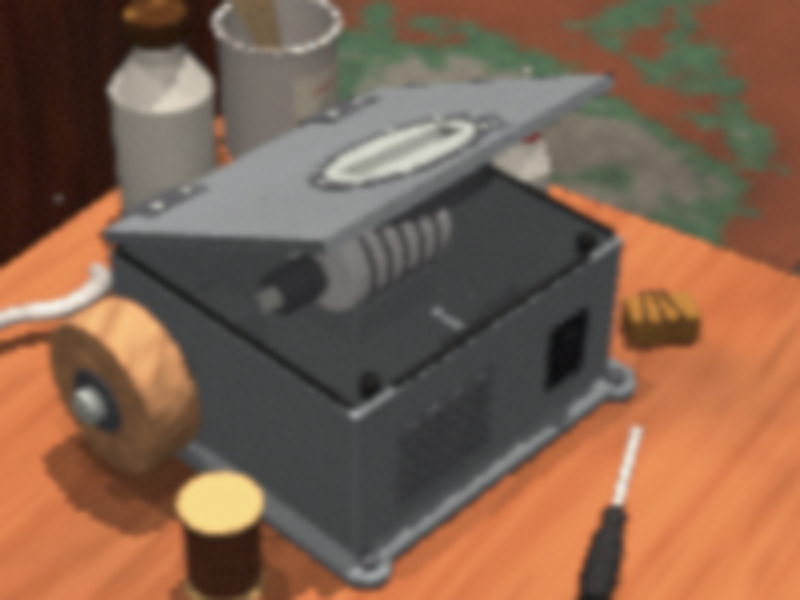

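```bash
cat > fit.py <<'E'
from h import *
from scipy.optimize import least_squares
def cov(p,a,b,c=0.004):  # cover point: a from hinge toward front, b left, c above hinge line
    x,y,w,t=p
    lx=0.106-a*np.cos(t)-c*np.sin(t)*-1*-1; lz=0.117+a*np.sin(t)+c*np.cos(t)
    # z-normal of cover tilts toward hinge(+x) when open
    lx=0.106-a*np.cos(t)+c*np.sin(t)
    return np.array([x+lx*np.cos(w)-b*np.sin(w), y+lx*np.sin(w)+b*np.cos(w), lz])
obs=[("top",.006,.11,254.9,120.6),("top",.006,-.11,365.7,132),("top",.206,-.11,367.4,217.4),("top",.206,.11,241.4,203.1),
("scene",.006,.11,216,189),("scene",.206,.11,271.25,190.7),("scene",.206,-.11,342.75,148.75),("top",.146,0,306.6,181.7)]
def res(p): return np.ravel([proj(n,cov(p,a,b))[0]-[u,v] for n,a,b,u,v in obs])
if __name__=="__main__":
    s=least_squares(res,[.5,0,0,.4]); print(s.x.round(4)); print(s.fun.reshape(-1,2).round(1))
    p=s.x; print("slot open",cov(p,.146,0,.005),"edge",cov(p,.206,0))
    q=p.copy(); q[3]=-.012; print("slot shut",cov(q,.146,0,.005))
    for n,u,v,z in [("top",221,201,.06),("top",391,173,.12),("top",375,237,.02),("top",285,276,.02)]: print(onz(n,u,v,z).round(3))
E
python3 fit.py
```

```text
[ 0.6281 -0.0623 -0.1015  0.4395]
[[-0.3 -1. ]
 [-0.5 -0.4]
 [ 0.1 -0.5]
 [-1.   0.1]
 [ 0.4 -1.9]
 [ 1.1 -0.4]
 [ 1.3 -0.3]
 [-0.7  0.5]]
slot open [ 0.60423937 -0.05986291  0.18364976] edge [ 0.5497985  -0.05431689  0.20827564]
slot shut [ 0.58826796 -0.05823587  0.12024768]
[0.588 0.107 0.06 ]
[ 0.636 -0.232  0.12 ]
[ 0.518 -0.221  0.02 ]
[ 0.433 -0.027  0.02 ]
```

```bash
cat > plan.py <<'E'
from h import *
def st():
    o=r.get_obs(); M=R.from_quat(o['eef_rot']); m=M.as_matrix()
    print("t",round(o['t'],2),"pos",(o['eef_pos']*1e3).round(1),"yaw",round(np.arctan2(m[1,0],m[0,0]),3),"z",m[:,2].round(3),"F",o['contact_force'].round(1),"T",o['ft_torque'].round(2),"gap",round(o['finger_gap'],3),"q",np.round(o['joint_positions'],2))
    return o['eef_pos'].copy(),M
def plan(target,yaw,n,dpos=60,drot=.18,tilt=True):
    "rows toward target (m) with tool down at yaw, first n"
    p,M=st(); T=R.from_matrix(np.c_[[np.cos(yaw),np.sin(yaw),0],[np.sin(yaw),-np.cos(yaw),0],[0,0,-1]])
    rows=[]
    for i in range(n):
        d=np.array(target)-p; L=np.linalg.norm(d)*1e3; d=d*min(1,dpos/max(L,1e-9))
        w=(M.inv()*T).as_rotvec(); a=np.linalg.norm(w); w=w*min(1,drot/max(a,1e-9))
        s=(M.inv().apply(d)*1e3).round(1); w=w.round(3); rows.append([list(map(float,s)),list(map(float,w))])
        p=p+M.apply(s)/1e3; M=M*R.from_rotvec(w)
    for x in rows: print(x)
    print("end",p.round(4),"left mm",round(np.linalg.norm(np.array(target)-p)*1e3,1))
E
python3 -c "
from plan import *
plan([.45,-.30,.30],2.81,5)"
```

```text
t 0.1 pos [ 273.5 -589.1  224.7] yaw 0.435 z [-0.001  0.001 -1.   ] F [ 1.  -0.6 -0.5] T [-0.04  0.03  0.01] gap 1.002 q [ 1.09  0.47 -0.01  1.6   0.01  1.07 -0.06]
[[48.7, -32.5, -13.0], [-0.0, -0.0, -0.18]]
[[53.8, -23.3, -13.0], [-0.0, -0.0, -0.18]]
[[57.1, -13.3, -13.0], [-0.0, -0.0, -0.18]]
[[58.5, -2.8, -12.9], [-0.0, -0.0, -0.18]]
[[58.1, 7.7, -13.0], [-0.0, -0.0, -0.18]]
end [ 0.4261 -0.3391  0.2899] left mm 46.9
```

Call:
play_rows --series '[[[49,-32,-15],[0,0,-0.18],-0.56],[[54,-23,-15],[0,0,-0.18],-0.56],[[57,-13,-15],[0,0,-0.18],-0.56],[[58,-3,-15],[0,0,-0.18],-0.56],[[58,8,-15],[0,0,-0.18],-0.56]]' --newtons 40

```text
t: 0.72
eef_pos: [0.4242, -0.3353, 0.2977]
eef_rot: [0.78, 0.626, -0.001, -0.004]
contact_force: [2.2, -0.7, -0.0]
finger_gap: 0.479
```

```bash
python3 -c "
from plan import *
plan([.5656,.0144,.30],2.81,5)"
```

```text
t 0.72 pos [ 424.2 -335.3  297.7] yaw 1.353 z [-0.007  0.004 -1.   ] F [ 2.2 -0.7 -0. ] T [-0.06 -0.14  0.  ] gap 0.479 q [ 0.87  0.24 -0.31  1.77  0.08  1.15  0.32]
[[59.2, 9.9, -0.3], [-0.001, -0.001, -0.18]]
[[56.4, 20.4, -0.3], [-0.0, -0.001, -0.18]]
[[51.9, 30.2, -0.4], [-0.001, -0.001, -0.18]]
[[45.6, 38.9, -0.4], [-0.0, -0.001, -0.18]]
[[37.9, 46.5, -0.4], [-0.001, -0.001, -0.18]]
end [ 0.5367 -0.0572  0.2995] left mm 77.2
```

Call:
play_rows --series '[[[59,10,0],[0,0,-0.18],-0.56],[[56,20,0],[0,0,-0.18],-0.56],[[52,30,0],[0,0,-0.18],-0.56],[[46,39,0],[0,0,-0.18],-0.56],[[38,46,0],[0,0,-0.18],-0.56]]'

```text
t: 1.35
eef_pos: [0.5348, -0.0474, 0.299]
eef_rot: [0.416, 0.909, -0.0, -0.003]
contact_force: [0.1, -0.1, 1.0]
finger_gap: 0.219
```

```bash
python3 -c "
from plan import *
plan([.5656,.0144,.26],2.81,4)"
```

```text
t 1.35 pos [534.8 -47.4 299. ] yaw 2.282 z [-0.005  0.002 -1.   ] F [ 0.1 -0.1  1. ] T [ 0.03 -0.19 -0.02] gap 0.219 q [ 0.54  0.27 -0.61  1.76  0.17  1.16  0.59]
[[20.1, 48.3, 29.5], [-0.0, -0.002, -0.18]]
[[3.5, 16.3, 9.4], [-0.0, -0.002, -0.18]]
[[0.0, 0.0, 0.0], [-0.001, -0.001, -0.168]]
[[0.0, 0.0, 0.0], [0.0, -0.0, 0.0]]
end [0.5656 0.0144 0.26  ] left mm 0.1
```

Call:
play_rows --series '[[[20,48,29],[0,0,-0.18],-0.56],[[3,16,9],[0,0,-0.18],-0.56],[[0,0,0],[0,0,-0.168],-0.56]]'

```text
t: 1.72
eef_pos: [0.5664, 0.022, 0.2595]
eef_rot: [0.151, 0.988, 0.002, -0.003]
contact_force: [-0.5, -0.2, 1.0]
finger_gap: 0.221
```

```bash
python3 -c "
from plan import *
plan([.5656,.0144,.26],2.81,1)
for n in ('top','scene'): cv2.imwrite(f'pics/{n}1.png',vision.read_camera(n)[:,:,::-1])
a=cv2.imread('pics/top1.png')[90:300,190:430];b=cv2.imread('pics/scene1.png')[60:270,170:410]
cv2.imwrite('pics/c1.png',cv2.resize(np.hstack([a,b]),None,fx=1.66,fy=1.66))"
```

```text
t 1.73 pos [566.4  22.  259.5] yaw 2.838 z [-0.005  0.005 -1.   ] F [-0.5 -0.2  1. ] T [ 0.03 -0.13 -0.01] gap 0.221 q [ 0.47  0.4  -0.72  1.74  0.28  1.12  0.93]
[[-1.5, -7.5, -0.5], [0.003, -0.006, 0.028]]
end [0.5656 0.0144 0.26  ] left mm 0.0
```

View pics/c1.png

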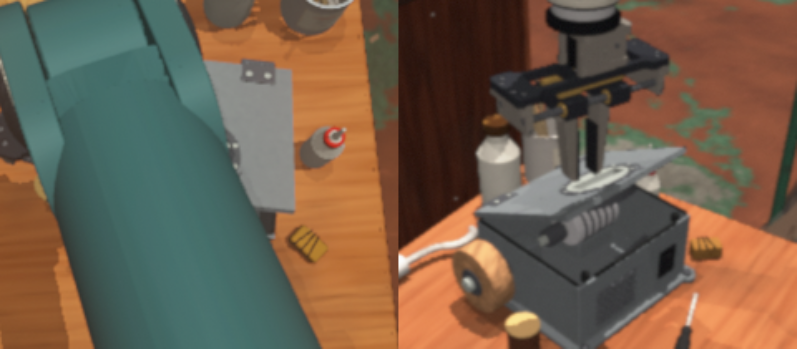

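The right half of the picture (scene) shows both fingertips hanging above the cover's front-left area. In the left half the arm hides most of the cover from the top camera. Next I push down.

Call:
play_rows --series '[[[-1,-7,20],[0,0,0.028],-0.56],[[0,0,15],[0,0,0],-0.56],[[0,0,10],[0,0,0],-0.56],[[0,0,10],[0,0,0],-0.56],[[0,0,10],[0,0,0],-0.56]]'

```text
t: 2.45
eef_pos: [0.5656, 0.0127, 0.1935]
eef_rot: [0.175, 0.985, 0.002, -0.001]
contact_force: [0.1, 1.1, 0.0]
finger_gap: 0.218
```

```bash
python3 -c "
from plan import *
st()"
```

```text
t 2.45 pos [565.6  12.7 193.5] yaw 2.79 z [-0.002  0.004 -1.   ] F [0.1 1.1 0. ] T [ 0.03 -0.09  0.  ] gap 0.218 q [ 0.45  0.46 -0.68  1.81  0.34  0.99  0.85]
```

```bash
cat > look.py <<'E'
import sys
from h import *
k=sys.argv[1]; im=vision.read_camera('scene'); cv2.imwrite(f'pics/s{k}.png',im[:,:,::-1])
crop('scene',f'pics/s{k}.png',190,90,200,150,4,f'pics/s{k}c.png')
E
python3 look.py 2
```

```text
(no output)
```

View pics/s2c.png

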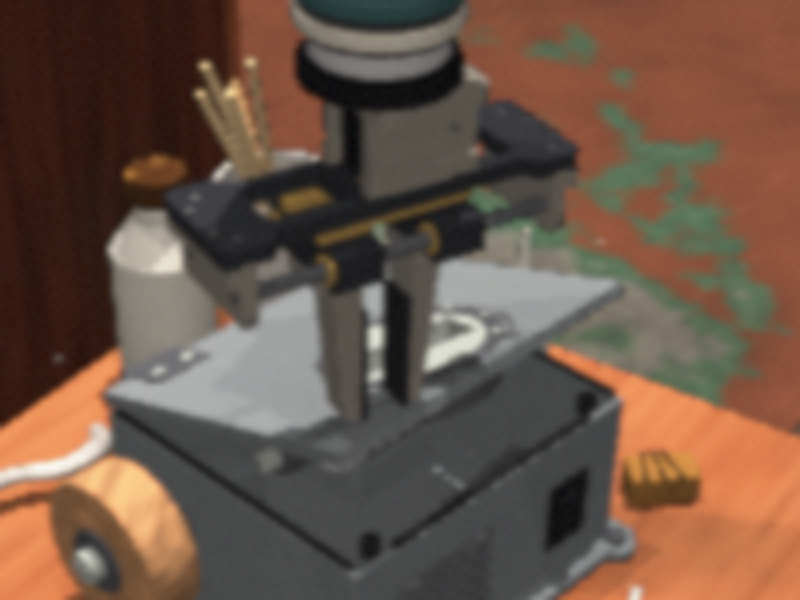

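The scene view shows the fingertips (about (350,415) and (405,400) in the crop) on the cover near its front edge, and the cover is partly closed. I keep pushing.

Call:
play_rows --series '[[[0,0,12],[0,0,0],-0.56],[[0,0,12],[0,0,0],-0.56],[[0,0,12],[0,0,0],-0.56],[[0,0,10],[0,0,0],-0.56],[[0,0,6],[0,0,0],-0.56]]'

```text
t: 3.12
eef_pos: [0.5648, 0.013, 0.1366]
eef_rot: [0.175, 0.985, 0.002, -0.002]
contact_force: [0.3, -0.5, 0.5]
finger_gap: 0.22
```

```bash
python3 -c "
from plan import *
st()"
```

```text
t 3.12 pos [564.8  13.  136.6] yaw 2.79 z [-0.004  0.004 -1.   ] F [ 0.3 -0.5  0.5] T [ 0.01 -0.17 -0.01] gap 0.22 q [ 0.42  0.53 -0.64  1.85  0.4   0.89  0.8 ]
```

Call:
play_rows --series '[[[0,0,4],[0,0,0],-0.56],[[0,0,3],[0,0,0],-0.56],[[0,0,2],[0,0,0],-0.56]]'

```text
t: 3.5
eef_pos: [0.5648, 0.0131, 0.13]
eef_rot: [0.175, 0.985, 0.0, -0.002]
contact_force: [-7.8, -0.8, 21.0]
finger_gap: 0.218
```

```bash
python3 -c "
from plan import *
st()"; python3 look.py 3
```

```text
t 3.5 pos [564.8  13.1 130. ] yaw 2.79 z [-0.004  0.001 -1.   ] F [-7.8 -0.8 21. ] T [-0.33  1.71 -0.01] gap 0.218 q [ 0.41  0.54 -0.64  1.86  0.41  0.88  0.8 ]
```

View pics/s3c.png

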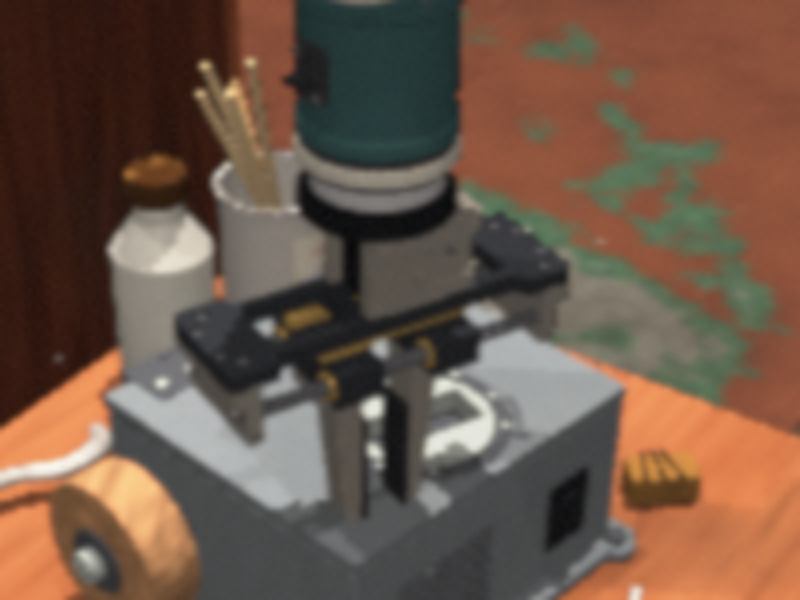

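The cover now lies flush in the scene view, at 21 N. I lift off and move aside to measure the slot.

Call:
play_rows --series '[[[0,0,0],[0,0,0],-0.56],[[0,0,-40],[0,0,0],-0.56],[[-20,-50,-30],[0,0,0],-0.56]]'

```text
t: 3.92
eef_pos: [0.5659, -0.0367, 0.2015]
eef_rot: [0.17, 0.985, 0.001, -0.003]
contact_force: [1.9, -2.1, -1.4]
finger_gap: 0.218
```

```bash
python3 -c "
from plan import *
plan([.45,.15,.22],2.81,5)"
```

```text
t 3.92 pos [565.9 -36.7 201.5] yaw 2.799 z [-0.006  0.003 -1.   ] F [ 1.9 -2.1 -1.4] T [-0.09 -0.22 -0.01] gap 0.218 q [ 0.54  0.46 -0.68  1.79  0.33  1.01  0.96]
[[46.8, 37.3, -4.7], [0.001, -0.006, -0.011]]
[[46.3, 37.8, -5.0], [-0.0, -0.0, 0.0]]
[[46.4, 37.8, -5.0], [-0.0, -0.0, 0.0]]
[[31.3, 25.5, -3.4], [-0.0, -0.0, 0.0]]
[[-0.0, -0.0, -0.0], [-0.0, -0.0, 0.0]]
end [0.45 0.15 0.22] left mm 0.0
```

```bash
python3 -c "
from plan import *
plan([.44,-.28,.25],2.81,5)"
```

```text
t 3.92 pos [565.9 -36.7 201.5] yaw 2.799 z [-0.006  0.003 -1.   ] F [ 1.9 -2.1 -1.4] T [-0.09 -0.22 -0.01] gap 0.218 q [ 0.54  0.46 -0.68  1.79  0.33  1.01  0.96]
[[8.0, -58.5, -10.5], [0.001, -0.006, -0.011]]
[[8.6, -58.5, -10.4], [-0.0, -0.0, 0.0]]
[[8.6, -58.5, -10.5], [-0.0, -0.0, 0.0]]
[[8.6, -58.5, -10.4], [-0.0, -0.0, 0.0]]
[[5.5, -37.1, -6.6], [-0.0, -0.0, 0.0]]
end [ 0.44 -0.28  0.25] left mm 0.1
```

Call:
play_rows --series '[[[8,-58,-10],[0,0,0],-0.56],[[8,-58,-10],[0,0,0],-0.56],[[8,-58,-10],[0,0,0],-0.56],[[8,-58,-10],[0,0,0],-0.56],[[5,-37,-7],[0,0,0],-0.56]]'

```text
t: 4.55
eef_pos: [0.4397, -0.287, 0.2525]
eef_rot: [0.171, 0.985, -0.0, 0.002]
contact_force: [-0.7, 0.7, 0.1]
finger_gap: 0.222
```

```bash
python3 -c "
from plan import *
st()
for n in ('top','scene'): cv2.imwrite(f'pics/{n}4.png',vision.read_camera(n)[:,:,::-1])
crop('top','pics/top4.png',200,100,200,150,4,'pics/t4c.png')
crop('scene','pics/scene4.png',190,130,200,150,4,'pics/s4c.png')"
```

```text
t 4.55 pos [ 439.7 -287.   252.5] yaw 2.798 z [ 0.003 -0.001 -1.   ] F [-0.7  0.7  0.1] T [ 0.04 -0.18 -0.04] gap 0.222 q [ 1.06  0.3  -0.65  1.85  0.21  1.06  1.56]
```

View pics/t4c.png

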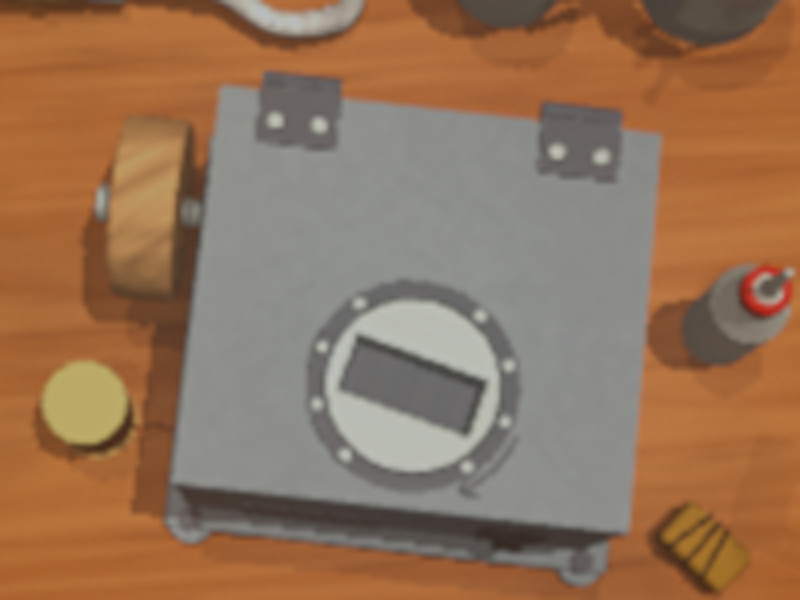

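View pics/s4c.png

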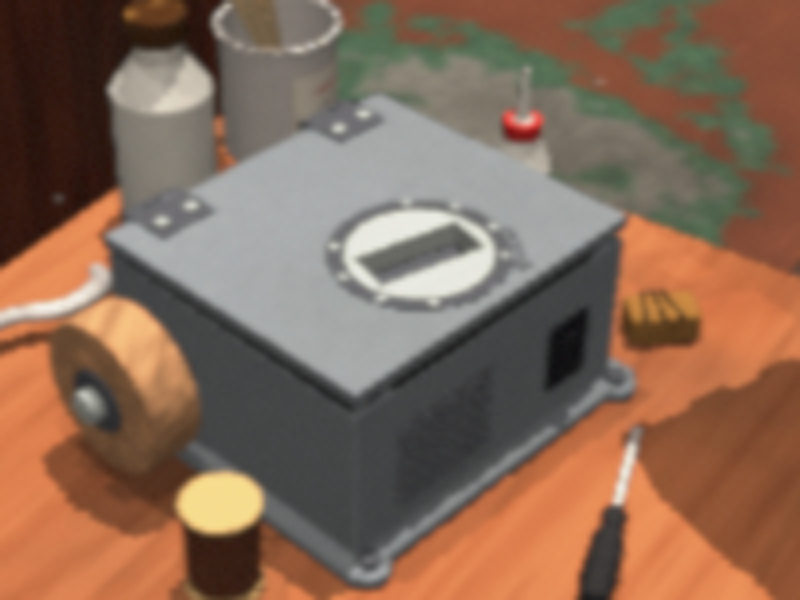

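Both views are clear: the cover is shut and slightly proud. In the top crop the disc is centred at about (414,385) and the slot mouth corners are (360,336), (487,380), (467,437) and (340,388). I refine the disc by contour and work out the slot.

```bash
cat > slot.py <<'E'
import sys
from h import *
def disc(n,f,box):
    im=cv2.imread(f); x0,y0,x1,y1=box; s=cv2.resize(im[y0:y1,x0:x1],None,fx=4,fy=4,interpolation=cv2.INTER_CUBIC)
    g=s.min(2); m=(g>155).astype(np.uint8)*255
    cs,_=cv2.findContours(m,cv2.RETR_EXTERNAL,cv2.CHAIN_APPROX_NONE); c=max(cs,key=cv2.contourArea)
    e=cv2.fitEllipse(cv2.convexHull(c)); u,v=np.array(e[0])/4+[x0-.375,y0-.375]
    hole=cv2.bitwise_not(m)&cv2.fillPoly(np.zeros_like(m),[c],255)
    hs,_=cv2.findContours(hole,cv2.RETR_EXTERNAL,cv2.CHAIN_APPROX_NONE); h=max(hs,key=cv2.contourArea)
    pts=cv2.boxPoints(cv2.minAreaRect(h))/4+[x0-.375,y0-.375]
    return (u,v),e[1],pts
if __name__=="__main__":
    for n,f,b in [("top","pics/top4.png",(270,160,340,230)),("scene","pics/scene4.png",(262,170,326,216))]:
        c,ax,q=disc(n,f,b); P=onz(n,*c,.1235); Q=np.array([onz(n,*x,.1235)[:2] for x in q])
        L=[np.linalg.norm(Q[1]-Q[0]),np.linalg.norm(Q[2]-Q[1])]; d=Q[1]-Q[0] if L[0]>L[1] else Q[2]-Q[1]
        print(n,c,ax,"disc",P.round(4),"slot c",Q.mean(0).round(4),"LW",np.round(L,4),"long axis yaw",np.arctan2(d[1],d[0]).round(3))
    cn=[(360,336),(487,380),(467,437),(340,388)]
    Q=np.array([onz("top",u/4+200,v/4+100,.1235)[:2] for u,v in cn]); print("hand",Q.mean(0).round(4),np.arctan2(*(Q[1]-Q[0])[::-1]),np.arctan2(*(Q[2]-Q[3])[::-1]))
    # two-view disc centre
    a=disc("top","pics/top4.png",(270,160,340,230))[0]; b=disc("scene","pics/scene4.png",(262,170,326,216))[0]
    p1,d1=ray("top",*a); p2,d2=ray("scene",*b); t=np.linalg.lstsq(np.c_[d1,-d2],p2-p1,rcond=None)[0]; print("2view",p1+t[0]*d1,p2+t[1]*d2)
E
python3 slot.py
```

```text
top (np.float64(302.71464920043945), np.float64(195.99005889892578)) (168.39857482910156, 171.72525024414062) disc [ 0.5887 -0.0581  0.1235] slot c [ 0.5889 -0.0583] LW [0.0315 0.07  ] long axis yaw -1.923
scene (np.float64(286.758243560791), np.float64(188.4221248626709)) (220.66928100585938, 353.70037841796875) disc [ 0.6149 -0.0592  0.1235] slot c [ 0.5875 -0.06  ] LW [0.1217 0.1072] long axis yaw -2.455
hand [ 0.5881 -0.0593] -1.9024051468325902 -1.936601976417872
2view [ 0.58693819 -0.05739339  0.13369872] [ 0.60452808 -0.04576572  0.13587344]
```

```bash
python3 -c "
from plan import *
plan([.5887,-.0583,.17],2.79,6)"
```

```text
t 4.65 pos [ 439.1 -289.1  252.5] yaw 2.793 z [ 0.003 -0.002 -1.   ] F [0.9 0.5 1. ] T [ 0.03 -0.15 -0.04] gap 0.223 q [ 1.06  0.3  -0.64  1.85  0.21  1.06  1.56]
[[-12.8, 56.0, 17.2], [-0.001, 0.004, 0.003]]
[[-12.8, 56.0, 17.2], [0.0, -0.0, 0.0]]
[[-12.7, 56.0, 17.3], [0.0, -0.0, 0.0]]
[[-12.7, 56.0, 17.2], [0.0, -0.0, 0.0]]
[[-10.1, 44.2, 13.6], [0.0, -0.0, 0.0]]
[[0.0, -0.0, -0.0], [0.0, -0.0, 0.0]]
end [ 0.5887 -0.0583  0.17  ] left mm 0.0
```

Call:
play_rows --series '[[[-13,56,14],[0,0,0],-0.56],[[-13,56,14],[0,0,0],-0.56],[[-13,56,14],[0,0,0],-0.56],[[-13,56,14],[0,0,0],-0.56],[[-8,40,8],[0,0,0],-0.56]]'

```text
t: 5.28
eef_pos: [0.5917, -0.0581, 0.1873]
eef_rot: [0.178, 0.984, -0.001, 0.004]
contact_force: [1.3, -0.3, -0.5]
finger_gap: 0.217
```

```bash
python3 -c "
from plan import *
plan([.5887,-.0583,.155],2.79,2)"
```

```text
t 5.28 pos [591.7 -58.1 187.3] yaw 2.783 z [ 0.008 -0.004 -1.   ] F [ 1.3 -0.3 -0.5] T [ 0.   -0.1  -0.03] gap 0.217 q [ 0.54  0.51 -0.66  1.75  0.37  1.    0.95]
[[3.0, -1.2, 32.2], [-0.001, 0.009, -0.007]]
[[0.0, -0.0, 0.0], [-0.0, -0.0, 0.0]]
end [ 0.5887 -0.0583  0.155 ] left mm 0.1
```

Call:
play_rows --series '[[[3,-1,30],[-0.001,0.009,-0.007],-0.56],[[0,0,12],[0,0,0],-0.56],[[0,0,0],[0,0,0],-0.56]]'

```text
t: 5.65
eef_pos: [0.5905, -0.0496, 0.144]
eef_rot: [0.17, 0.986, 0.002, 0.0]
contact_force: [0.2, -0.4, -0.4]
finger_gap: 0.216
```

```bash
python3 -c "
from plan import *
plan([.5887,-.0583,.123],2.79,2)"; python3 look.py 5
```

```text
t 5.65 pos [590.5 -49.6 144. ] yaw 2.801 z [ 0.001  0.004 -1.   ] F [ 0.2 -0.4 -0.4] T [ 0.07 -0.15  0.02] gap 0.216 q [ 0.51  0.56 -0.64  1.78  0.4   0.93  0.93]
[[-1.2, -8.9, 20.9], [0.004, -0.0, 0.011]]
[[0.0, 0.0, 0.0], [0.0, -0.0, -0.0]]
end [ 0.5887 -0.0583  0.123 ] left mm 0.0
```

View pics/s5c.png

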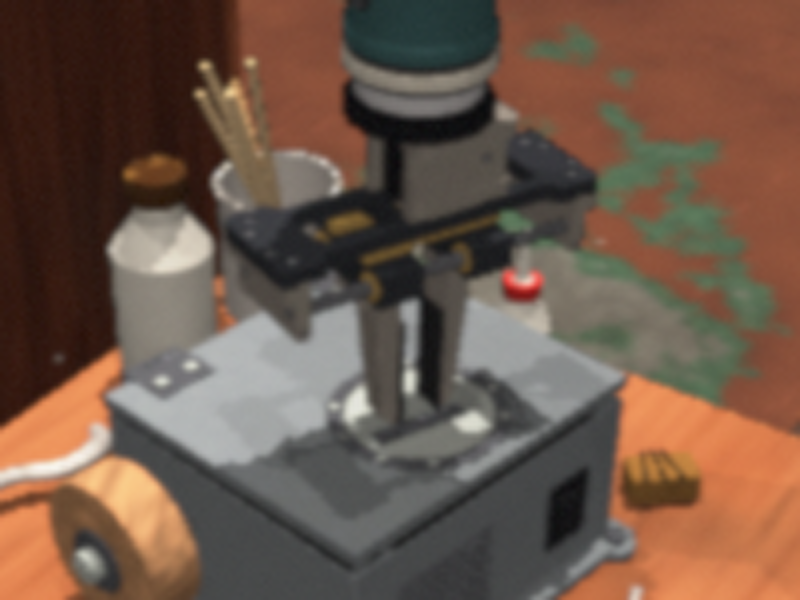

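The tips are just above the disc, about 9 mm too far to the left. I correct sideways and let the arm settle before inserting.

Call:
play_rows --series '[[[-1,-9,0],[0,0,0.011],-0.56],[[0,0,0],[0,0,0],-0.56]]'

```text
t: 5.95
eef_pos: [0.5894, -0.0608, 0.1463]
eef_rot: [0.177, 0.984, 0.002, 0.002]
contact_force: [-0.7, -0.1, 0.8]
finger_gap: 0.22
```

```bash
python3 -c "
from plan import *
plan([.5887,-.0583,.123],2.79,1)"
```

```text
t 5.95 pos [589.4 -60.8 146.3] yaw 2.786 z [ 0.005  0.003 -1.   ] F [-0.7 -0.1  0.8] T [ 0.04 -0.14 -0.04] gap 0.22 q [ 0.53  0.56 -0.64  1.79  0.4   0.93  0.93]
[[1.6, 2.0, 23.3], [0.004, 0.004, -0.004]]
end [ 0.5887 -0.0583  0.123 ] left mm 0.0
```

Call:
play_rows --series '[[[1,2,7],[0,0,0],-0.56],[[0,0,8],[0,0,0],-0.56],[[0,0,5],[0,0,0],-0.56],[[0,0,0],[0,0,0],-0.56]]'

```text
t: 6.45
eef_pos: [0.5893, -0.0591, 0.1255]
eef_rot: [0.177, 0.984, 0.002, 0.003]
contact_force: [-0.1, 0.4, -0.1]
finger_gap: 0.223
```

```bash
python3 -c "
from plan import *
plan([.5887,-.0583,.121],2.79,1)"
```

```text
t 6.45 pos [589.3 -59.1 125.5] yaw 2.785 z [ 0.006  0.002 -1.   ] F [-0.1  0.4 -0.1] T [ 0.03 -0.11  0.01] gap 0.223 q [ 0.51  0.58 -0.62  1.8   0.42  0.89  0.91]
[[0.9, 0.5, 4.5], [0.004, 0.005, -0.005]]
end [ 0.5887 -0.0583  0.121 ] left mm 0.0
```

Call:
play_rows --series '[[[1,0,4],[0,0,0],-0.56],[[0,0,3],[0,0,0],-0.56],[[0,0,0],[0,0,0],-0.56]]'

```text
t: 6.82
eef_pos: [0.589, -0.0587, 0.1192]
eef_rot: [0.177, 0.984, 0.001, 0.003]
contact_force: [-0.5, 0.4, 2.8]
finger_gap: 0.221
```

```bash
python3 -c "
from plan import *
plan([.5887,-.0583,.121],2.79,1)"
```

```text
t 6.83 pos [589.  -58.7 119.2] yaw 2.785 z [ 0.007  0.001 -1.   ] F [-0.5  0.4  2.8] T [-0.02  0.19 -0.04] gap 0.221 q [ 0.51  0.59 -0.62  1.81  0.43  0.88  0.91]
[[0.4, 0.2, -1.8], [0.004, 0.006, -0.005]]
end [ 0.5887 -0.0584  0.121 ] left mm 0.1
```

The tips touch the slot floor. I press a little and start turning.

Call:
play_rows --series '[[[0,0,2],[0,0,0],-0.56],[[0,0,1],[0,0,0.12],-0.56],[[0,0,0],[0,0,0.15],-0.56],[[0,0,0],[0,0,0.15],-0.56]]'

```text
t: 7.32
eef_pos: [0.5898, -0.0593, 0.1182]
eef_rot: [0.384, 0.923, 0.002, 0.004]
contact_force: [-2.5, 0.6, 3.8]
finger_gap: 0.218
```

```bash
python3 -c "
from plan import *
plan([.5887,-.0583,.118],2.2,1)"
```

```text
t 7.33 pos [589.8 -59.3 118.2] yaw 2.352 z [ 0.009 -0.    -1.   ] F [-2.5  0.6  3.8] T [-0.08  0.48  0.08] gap 0.218 q [ 0.43  0.56 -0.51  1.81  0.36  0.85  0.53]
[[1.5, -0.1, 0.2], [0.007, 0.006, 0.152]]
end [ 0.5887 -0.0583  0.118 ] left mm 0.1
```

Call:
play_rows --series '[[[1,0,1],[0.007,0.006,0.15],-0.56],[[0,0,1],[0,0,0.15],-0.56],[[0,0,0],[0,0,0.15],-0.56],[[0,0,0],[0,0,0.15],-0.56]]'

```text
t: 7.82
eef_pos: [0.5889, -0.0573, 0.1187]
eef_rot: [0.647, 0.762, -0.0, -0.0]
contact_force: [-0.7, 0.7, 2.8]
finger_gap: 0.217
```

```bash
python3 -c "
from plan import *
plan([.5887,-.0583,.117],1.65,1)"; python3 look.py 6
```

```text
t 7.83 pos [588.9 -57.3 118.7] yaw 1.734 z [-0. -0. -1.] F [-0.7  0.7  2.8] T [0.07 0.11 0.03] gap 0.217 q [ 0.32  0.53 -0.37  1.81  0.25  0.84 -0.  ]
[[-0.9, -0.4, 1.7], [-0.0, 0.0, 0.084]]
end [ 0.5886 -0.0583  0.117 ] left mm 0.1
```

View pics/s6c.png

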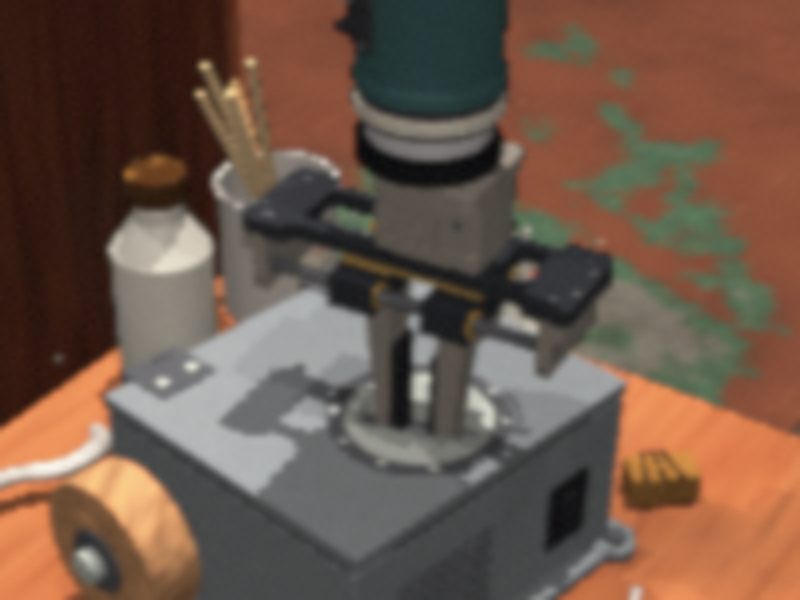

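Call:
play_rows --series '[[[-1,0,1],[0,0,0.15],-0.56],[[0,0,0],[0,0,0.15],-0.56],[[0,0,0],[0,0,0.1],-0.56],[[0,0,0],[0,0,0.05],-0.56]]'

```text
t: 8.38
eef_pos: [0.589, -0.0569, 0.119]
eef_rot: [0.803, 0.596, -0.0, 0.0]
contact_force: [-0.5, -0.4, 3.6]
finger_gap: 0.222
```

```bash
python3 -c "
from plan import *
plan([.5887,-.0583,.117],1.3,1)"; python3 look.py 7
```

```text
t 8.38 pos [589.  -56.9 119. ] yaw 1.276 z [-0. -0. -1.] F [-0.5 -0.4  3.6] T [-0.04  0.19  0.09] gap 0.222 q [ 0.24  0.52 -0.26  1.82  0.17  0.83 -0.4 ]
[[-1.4, 0.2, 2.0], [-0.0, 0.0, -0.024]]
end [ 0.5887 -0.0583  0.117 ] left mm 0.1
```

View pics/s7c.png

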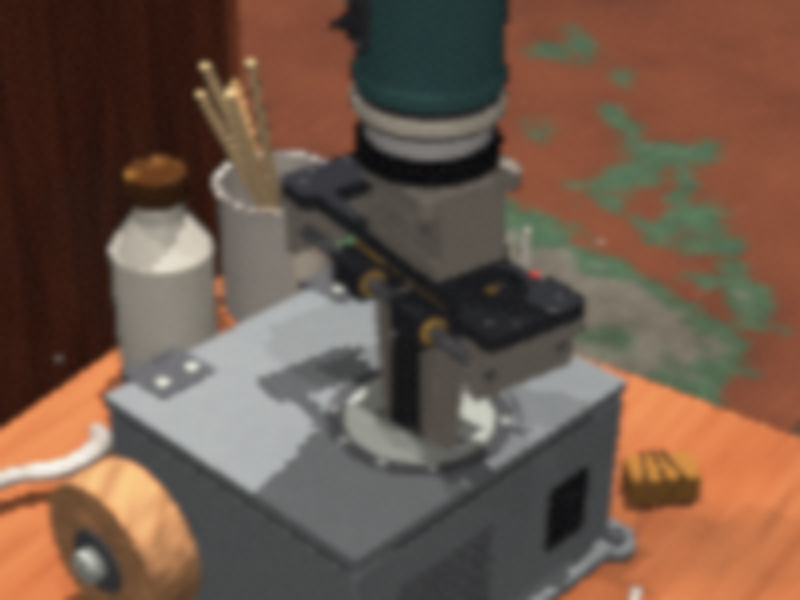

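Call:
play_rows --series '[[[-1,0,1],[0,0,0.08],-0.56],[[0,0,0],[0,0,0.08],-0.56],[[0,0,0],[0,0,0.05],-0.56]]'

```text
t: 8.8
eef_pos: [0.5893, -0.0568, 0.119]
eef_rot: [0.858, 0.513, 0.0, 0.001]
contact_force: [-0.6, -1.6, 2.7]
finger_gap: 0.223
```

```bash
python3 -c "
from plan import *
plan([.5887,-.0583,.117],1.3,1)"
```

```text
t 8.8 pos [589.3 -56.8 119. ] yaw 1.077 z [ 0.001 -0.002 -1.   ] F [-0.6 -1.6  2.7] T [-0.23  0.16  2.09] gap 0.223 q [ 0.2   0.51 -0.21  1.82  0.14  0.82 -0.58]
[[-1.6, 0.2, 2.0], [0.002, 0.001, -0.18]]
end [ 0.5887 -0.0584  0.117 ] left mm 0.1
```

The torque rose to 2.1 N m, so the fastener is at its stop. I ease off the torque and lift straight out.

Call:
play_rows --series '[[[0,0,0],[0,0,0],-0.56],[[0,0,0],[0,0,-0.17],-0.56],[[0,0,-2],[0,0,-0.07],-0.56],[[0,0,0],[0,0,0],-0.56]]'

```text
t: 9.3
eef_pos: [0.5893, -0.0564, 0.1204]
eef_rot: [0.786, 0.618, 0.0, 0.001]
contact_force: [0.8, 0.1, -0.9]
finger_gap: 0.219
```

```bash
python3 -c "
from plan import *
plan([.5887,-.0583,.117],1.4,1)"
```

```text
t 9.3 pos [589.3 -56.4 120.4] yaw 1.333 z [ 0.001 -0.001 -1.   ] F [ 0.8  0.1 -0.9] T [-0.02 -0.1  -0.  ] gap 0.219 q [ 0.25  0.52 -0.27  1.82  0.18  0.83 -0.35]
[[-2.0, -0.2, 3.4], [0.002, 0.001, -0.067]]
end [ 0.5887 -0.0583  0.117 ] left mm 0.0
```

Contact is free now, so I lift out and move aside to the right.

Call:
play_rows --series '[[[0,0,-15],[0,0,0],-0.56],[[0,0,-30],[0,0,0],-0.56],[[0,0,-40],[0,0,0],-0.56],[[-50,-10,-20],[0,0,0],-0.56],[[-55,-15,-10],[0,0,0],-0.56]]'

```text
t: 9.93
eef_pos: [0.5407, -0.1495, 0.241]
eef_rot: [0.785, 0.619, 0.002, 0.0]
contact_force: [0.9, -0.5, -0.2]
finger_gap: 0.218
```

Call:
play_rows --series '[[[-57,-20,0],[0,0,0],-0.56],[[-57,-20,0],[0,0,0],-0.56],[[-45,-30,0],[0,0,0],-0.56],[[0,-30,0],[0,0,0],-0.56],[[0,0,0],[0,0,0],-0.56]]'

```text
t: 10.55
eef_pos: [0.4013, -0.2896, 0.2466]
eef_rot: [0.789, 0.614, 0.004, 0.005]
contact_force: [0.7, -0.6, 0.3]
finger_gap: 0.221
```

```bash
python3 -c "
from plan import *
st()
for n in ('top','scene'): cv2.imwrite(f'pics/{n}8.png',vision.read_camera(n)[:,:,::-1])
crop('top','pics/top8.png',200,100,200,150,4,'pics/t8c.png')
crop('scene','pics/scene8.png',190,130,200,150,4,'pics/s8c.png')"
```

```text
t 10.55 pos [ 401.3 -289.6  246.6] yaw 1.322 z [ 0.012 -0.003 -1.   ] F [ 0.7 -0.6  0.3] T [ 0.03 -0.1   0.01] gap 0.221 q [ 0.73  0.19 -0.2   1.95  0.04  1.    0.27]
```

View pics/t8c.png

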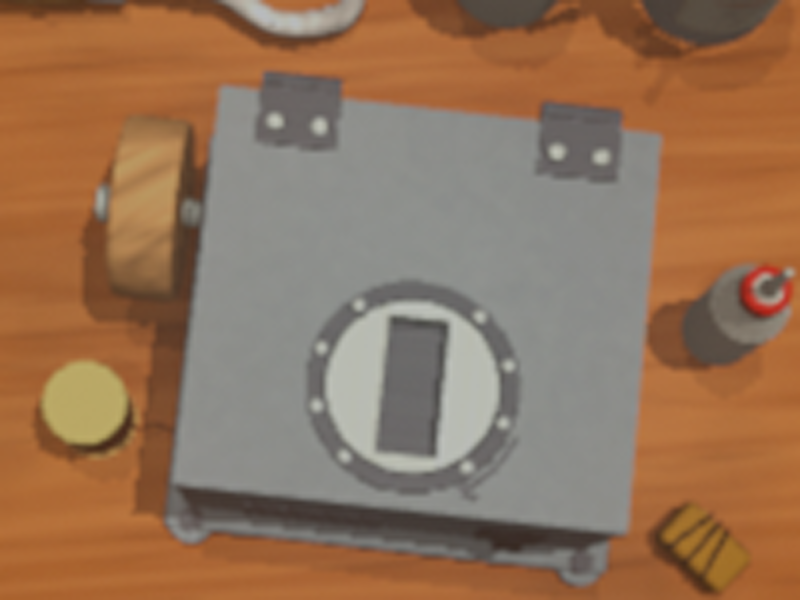

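View pics/s8c.png

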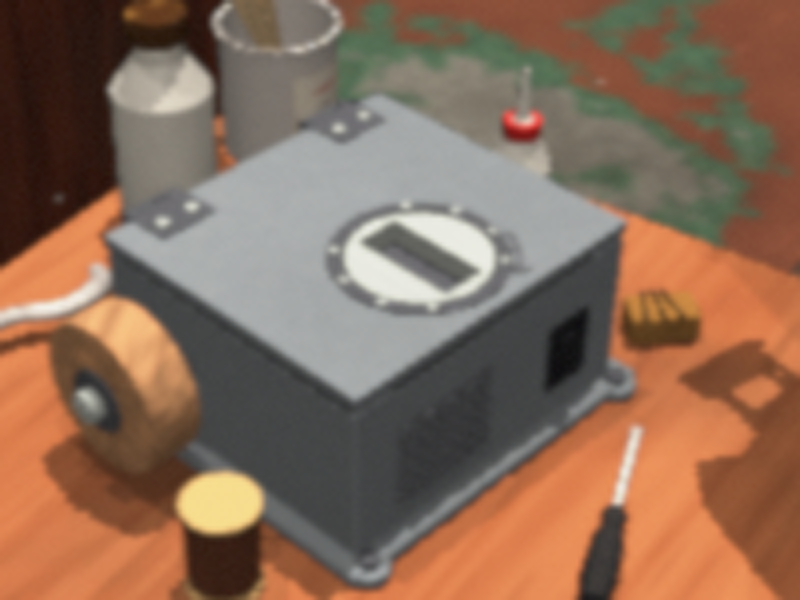

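```bash
python3 -c "
from h import *
print(ticket.job_done())"
```

```text
the job is handed in; nothing more can be done
None
```

The cover is shut and locked, and I handed the job in at about 10.6 s of the 48 s allowed; no verdict was reported.

**What I did:** I pushed the cover down with the fingertips until it stopped, at about 21 N. Then I set the half-closed fingertips in the slot and turned the fastener clockwise. The wrist torque rose to 2.1 N m at the stop, so I eased off, lifted out and moved clear to the right.

**Last checks:**
- **Fastener:** in the top view the slot lies parallel to the cover's side edges, pointing at the front edge, as it should when locked.
- **Cover:** in the scene view it sits flush, and the gap seen at the front before locking is gone.
- **Things round the machine:** by eye, the oiler, wax, spool and screwdriver are where they were in the earlier pictures, with the oiler and spool upright.
- **Robot:** the wrist force reads near zero, so the arm is touching nothing.

**Checks that failed or disagreed:**
- **Disc position:** my automatic measurement of the disc in the scene camera failed. It gave x = 0.615 m against 0.589 m from the top camera. I used the top camera, which agreed with my first fit of the cover corners.
- **Drift:** the arm drifted about 9 mm sideways just before I put the tips in the slot; I corrected it first.

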